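# Scan, load and start the juicer

## Robot

A 6-joint arm with a two-finger parallel gripper is mounted at the origin on the work surface; the furniture and walls round the work are solid. World frame = base frame: x ahead of the robot, y to its left, z up, the work surface at z = 0. Lengths are in m, angles in rad, forces in N, time in s.
With the tool pointing down it reaches from about 0.35 to 0.925 m from the base axis. Payload 6.4 kg.
Tool frame: the origin (TCP) lies midway between the tips of the shut fingers; the grasp point (between the pads) lies 19 mm behind it; z points along the fingers, y is the line along which they close (so a half turn about z gives the same grasp; the last joint's range is limited). The gripper opens to 85 mm and grips with 20 to 120 N. Pads are 22 mm wide; open, the fingers measure 114 mm over their backs; the gripper's body (76 mm by 85 mm) begins 54 mm behind the grasp point. The pads swing forward as they close: fully open they stand 13 mm farther back than shut.
Start: joints at [-1.367, 0.245, 1.558, -0, 1.339, -0.174], TCP at [0.24, -0.604, 0.231] pointing down, gripper open.
Joint ranges: [-3.13, 3.13], [-1.02, 2.26], [0.13, 2.54], [-0.95, 4.09], [0.21, 2.88], [-2.74, 2.74]. Speed limits (rad/s): [2.57, 2.57, 3.14, 3.14, 3.14, 3.14].

## Interface

Orientations are given as a rotation vector (axis times angle).
In Python, from station import state, cams, arm gives the robot as it stands.
- The arm moves only by the tool play_rows, never from a script. Its argument "targets" is a list of rows, each an object with "slide": the shift along the world's x, y, z in cm, a list of three; "yaw": the turn about the world's z in degrees; "grip": the closure, from -1 (fully open) to 1 (shut). In form: [{"slide": [x, y, z], "yaw": yaw, "grip": grip}, ...]. A call has 1 to 12 rows; each row shifts and turns the commanded pose from where the row before left it; what a row does not reach is not made up. A row lasts 1/10 s, in which the tool goes at most 50 mm and 8.59 degrees, less where a joint would pass 70% of its speed; a pose out of reach is approached as far as the arm can. A call is refused whole if a number of a shift passes 5 or a number of a turn 8.59, either way. A call with a gripper value outside its range is refused whole. The fingers move at their own pace and stop on an object; the grip force is fixed at half the most. Time passes only in rows, so rows that do not move let the fingers close. It gives the time, the measured TCP pose, the force, the opening and the grip force at its end, in the units of the state.
- state(): the state, without advancing time (a new reading comes with each control period).
- cams.read_camera(name): name is "scene" or "top"; returns (picture, depth): 384x512x3 uint8, red, green, blue; 384x512 float32, m along the optical axis (not along the pixel's ray), 0 where there is no reading.
- cams.calibration(name): a dict with "fovy" (degrees; the focal length in pixels is half the picture's height over the tangent of half this angle, whatever the lens; pixels are square), "cx", "cy" (the principal point, pixels), "k1" (the pictures are not rectified: a ray, as slopes to the right and down, at radius r is drawn at 1 + k1 r^2 times it, then the intrinsics apply), "xyz" and "attitude" of the camera in the world. Camera axes: x right, y up, looking along -z (the intrinsics and any distortion apply to the point x, -y, -z); pixel columns grow to the right and rows downward; lengths in m; the calibration is good to about 2 mm. A picture is of the moment at which its call begins. calibration takes no time and is no camera call.
- arm.job_done(): hands the job in; it is judged then, once.
The state is a dict: "time": time; "q": joint angles; "qvel": joint speeds; "tau": joint torques, N m; "tool_pos": TCP position; "tcp_rot": TCP orientation; "wrist_force": force on the tool from outside, world axes, zero at the start; "torque": the same for the moment, N m; "grip_width": finger opening in m; "grasp_force": force on a finger pad.
Only numpy, scipy, OpenCV 4.12 (cv2) and the standard library are available. Lean on these libraries where they do the work, as an engineer would, in place of code of your own. Each camera call takes 0.05 s, during which the arm holds its last target. There are 200 camera calls.

## Task

First take the hand scanner from its charging pad and hold it steady, level and square to the striped code on the recipe card, reading from about 10 cm, for a good second or two, then lay it back lengthwise on its pad. Put every lemon and lime that lies on the worktop into the juicer's hopper, then slide the orange child-lock cover fully aside, press the green start button right down for a moment and slide the cover fully home again. Leave the garlic, the mushroom and the spice jar where they are.

Things in the scene. Friction and masses are not known exactly. Their poses are not given: they have to be found in the camera images.
- juicer: Fixed white juicer, 190 mm deep (x) by 300 mm wide (y). Origin under its middle on the worktop, x points away from the front, y to the hopper side. Hopper on the +y side (see hopper_floor); control deck on the -y side, 110 mm wide, top 120 mm above the worktop. A drip tray with a fixed glass (top at 67 mm) under the spout stands out 175 mm from the origin at the front (-x) below the hopper. Its place and yaw vary.
- hopper_floor (a point): Centre of the hopper's flat inner floor, 87 mm above the worktop. The hopper is open at the top, 174 mm square inside along the juicer's x and y, walls 8 mm thick that stand 64 mm above this point (rim 150 mm above the worktop). Axes as the juicer.
- child_lock (a joint): Slide of the orange child-lock cover, m: 0 (to 4 mm at the start) = fully home, covering the button; 0.060 = fully aside; it slides toward the juicer's -x (its front, the robot's side) and stays where it is left, friction about 1.5 N. Beyond 0.050 the button is clear. While home it keeps fingers off the button.
- lock_fin (a point): Middle of the top edge of the upright orange fin by which the cover is slid: 14 mm thick (along the slide, juicer x), 40 mm wide (juicer y), standing 29 mm above the cover's top plate; 166 mm above the worktop. It moves with the cover. The plate, 110 mm long, 88 mm wide and 5 mm thick, reaches from 15 mm in front of (-x) to 95 mm behind (+x) the fin; its top is 137.5 mm above the worktop.
- start_button (a joint): Travel of the green start button, m: 0 = out, 0.006 = fully down. It springs back; fully down takes about 5 N.
- button_top (a point): Centre of the top face of the round green button, 36 mm across, 128 mm above the worktop when out, 65 mm behind (+x) the fin when the lock is home. Pressed straight down. Aluminium rails 72 mm apart run beside it along juicer x, up to 132 mm above the worktop.
- recipe_card: Fixed recipe card, 100 mm wide and 165 mm tall, upright in a wooden stand. Origin at the foot of the card's face on the worktop; x points through the card away from the reader, so that its face looks to -x; z is up.
- code_label (a point): Centre of the black-striped code on the card's face, 110 mm above the worktop, 72 x 40 mm. Axes as the card.
- charging_pad: Fixed grey charging pad, 190 x 90 mm (x, y), top 8 mm above the worktop. Origin under its middle. It has no rim.
- scanner_mid (a point): Middle of the loose blue hand scanner, 150 mm long (x), 28 mm high; the handle is 32 mm wide, the head, 46 mm wide, reaches from 33 to 75 mm in x; lens with yellow ring at the +x end (75 mm from this point). 150 g. z is up. It starts lying lengthwise on the pad, head away from the robot. Grip it across the handle from above, near this point.
- scan_spot (a point): The point on the scanner's beam 100 mm ahead of the lens, 175 mm from scanner_mid along its x, where it reads best: this point must lie on the code's centre.
- lemon_1_mid (a point): Yellow lemon, 77 x 51 x 51 mm, 95 g. This point is its centre; x is its long axis, z is up as it first lies. Loose, lies on the worktop, may be absent. Grasp it across its short axis from above.
- lemon_2_mid (a point): Yellow lemon, 71 x 53 x 51 mm, 85 g. This point is its centre; x is its long axis, z is up as it first lies. Loose, lies on the worktop, may be absent. Grasp it across its short axis from above.
- lemon_3_mid (a point): Yellow lemon, 76 x 56 x 55 mm, 110 g. This point is its centre; x is its long axis, z is up as it first lies. Loose, lies on the worktop, may be absent. Grasp it across its short axis from above.
- lime_1_mid (a point): Green lime, 57 x 46 x 45 mm, about 50 g. This point is its centre; x is its long axis, z is up as it first lies. Loose, lies on the worktop, may be absent. Grasp it across its short axis from above.
- garlic_1_mid (a point): Garlic bulb, 60 mm across, 59 mm tall, loose; this point is its centre. It stands among the fruit and must stay where it is.
- mushroom_1_mid (a point): Brown mushroom, 48 mm across, 44 mm tall, loose; this point is its centre. Must stay where it is.
- spice_jar_2_mid (a point): Spice jar, 41 mm across, 105 mm tall, loose; this point is its centre. Must stay where it is.
Things that resemble listed ones, but are neither listed nor needed, are in the scene too. Leave any pink look-alike of the part that bears lime_1_mid alone.

How it is judged:
By the outcome, as a careful person would: the job done as asked, in the order asked, and still so for the second after the job is handed in, with the robot touching nothing.
Of lemon_1, lemon_2, lemon_3, lime_1 only 2 to 4 are there at a start; the rules pass over those that are not, and their reading is None.
At some moment in a run one of lemon_1, lemon_2, lemon_3, lime_1, scanner may be knocked a few centimetres aside while the robot is not near it.
It also fails if it takes over 210 s, if anything falls off the work surface, if the arm or the gripper's body presses on something with over 40 N, if the wrist force passes 120 N, or if a joint passes its speed limit or range.

## Working session

There is one attempt and no reset: what is moved stays moved. The work goes in short steps, Python scripts to look and compute and a tool call to move; the robot and the scene stay as the last step left them, time stands still between calls to the robot, and variables do not carry over. Pictures are saved under pics/ and viewed, at most 14 in all, crops included, and the job is handed in when it is done.

Besides the shell and the picture viewer there is one more tool, called after "Emit:" as name(argument=value, ...), one argument or row to a line, values as JSON. play_rows: Moves the arm, as the interface text tells. Its arguments: {"type":"object","properties":{"targets":{"type":"array","items":{"type":"object","properties":{"slide":{"type":"array","items":{"type":"number"}},"yaw":{"type":"number"},"grip":{"type":"number"}}}}},"required":["targets"]}

```bash
ls; mkdir -p pics
cat > h.py <<'E'
import numpy as np, cv2
from scipy.spatial.transform import Rotation as R
from station import state, cams, arm
def grab(n,save=None):
    im,d=cams.read_camera(n); c=cams.calibration(n)
    if save: cv2.imwrite('pics/'+save,im[:,:,::-1])
    return im,d,c
def K(c):
    f=192/np.tan(np.radians(c['fovy'])/2)
    return np.array([[f,0,c['cx']],[0,f,c['cy']],[0,0,1.]])
def rays(uv,c):
    uv=np.asarray(uv,float).reshape(-1,1,2)
    p=cv2.undistortPoints(uv,K(c),np.array([c['k1'],0,0,0,0.]))[:,0]
    return np.c_[p[:,0],-p[:,1],-np.ones(len(p))]@R.from_rotvec(c['attitude']).as_matrix().T
def plane(uv,z,c):
    r=rays(uv,c); o=np.array(c['xyz']); return o+r*((z-o[2])/r[:,2])[:,None]
def dep(uv,d,c):
    uv=np.asarray(uv).reshape(-1,2).astype(int); return np.array(c['xyz'])+rays(uv,c)*d[uv[:,1],uv[:,0]][:,None]
def cloud(d,c):
    v,u=np.mgrid[0:384,0:512]; uv=np.c_[u.ravel(),v.ravel()]
    P=dep(uv,d,c); P[d.ravel()==0]=np.nan
    return P.reshape(384,512,3)
E
python3 - <<'E'
from h import *
for n in('scene','top'):
    im,d,c=grab(n,n+'0.png'); print(n,c,(d>0).mean())
    np.savez('pics/'+n+'0.npz',im=im,d=d)
print(state())
a=[cv2.imread('pics/'+n+'0.png') for n in('scene','top')]
E
```

```text
pics
scene {'fovy': 44.56237512526859, 'cx': 250.37145869164885, 'cy': 201.61476256718885, 'k1': -0.18835138803740797, 'xyz': array([-0.43416615,  1.02883369,  1.07830238]), 'attitude': array([ 0.41258966, -1.16721299, -2.18499821])} 0.9084879557291666
top {'fovy': 52.12057477249281, 'cx': 248.25856561016153, 'cy': 190.90483215563108, 'k1': 0.03261488834077391, 'xyz': array([ 0.33585091, -0.03659752,  1.20847669]), 'attitude': array([ 0.08779007, -0.10280274, -1.56763145])} 0.9960123697916666
{'time': 0.1, 'q': array([-1.36711000e+00,  2.45766187e-01,  1.55891242e+00, -1.42485242e-05,
        1.33866425e+00, -1.74128372e-01]), 'qvel': array([-1.34412295e-03, -1.69999591e-04, -2.81996262e-03,  2.02159031e-05,
        3.87101759e-04, -2.27457160e-03]), 'tau': array([-1.75122732e-04, -4.30673432e+01, -3.27127683e+01, -1.39943159e-04,
        2.80073393e-03,  1.27410922e-05]), 'tool_pos': array([ 0.23966056, -0.60366434,  0.23026554]), 'tcp_rot': array([-3.08398409e+00, -5.89622952e-01,  6.23686172e-05]), 'wrist_force': array([-0.6775509 ,  0.23714597, -0.16114482]), 'torque': array([ 0.01326854, -0.04352178,  0.05326738]), 'grasp_force': 0.0, 'grip_width': 0.08542107705029342}
```

View pics/scene0.png

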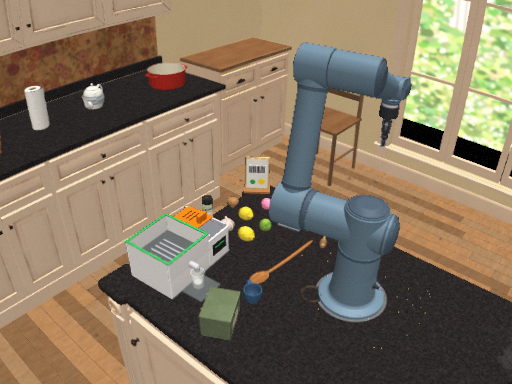

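View pics/top0.png

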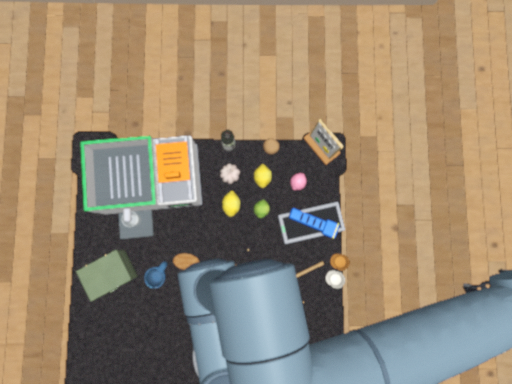

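The top view shows lemons at (263,176) and (231,203), and the lime at (262,208). The pink decoy is at (298,181), the garlic at (230,173) and the scanner on its pad around (314,222). The card is at (324,142), and the juicer is at top left with its cover at (173,162).

Run:
```python
from h import *
T=np.load('pics/top0.npz');S=np.load('pics/scene0.npz')
ct,cs=cams.calibration('top'),cams.calibration('scene')
a=cv2.resize(T['im'][110:250,205:355],None,fx=4,fy=4,interpolation=cv2.INTER_CUBIC)
cv2.imwrite('pics/c1.png',a[:,:,::-1])
b=cv2.resize(S['im'][140:310,110:310],None,fx=3,fy=3,interpolation=cv2.INTER_CUBIC)
e=cv2.resize(T['im'][125:245,75:210],None,fx=4,fy=4,interpolation=cv2.INTER_CUBIC)
cv2.imwrite('pics/c2.png',b[:,:,::-1])
def blobs(im,d,c,lo,hi,name):
    hsv=cv2.cvtColor(im,cv2.COLOR_RGB2HSV); m=cv2.inRange(hsv,lo,hi)
    n,l,s,ce=cv2.connectedComponentsWithStats(m)
    P=cloud(d,c)
    for i in range(1,n):
        if s[i,4]<25: continue
        q=P[l==i]; uv=np.argwhere(l==i)[:,::-1]
        r=cv2.minAreaRect(uv.astype(np.float32))
        print(name,ce[i].round(1),s[i,4],'rect',np.round(r[1],1),round(r[2],1),'med',np.nanmedian(q,0).round(3),'zmax',np.nanpercentile(q[:,2],95).round(3),'min',np.nanmin(q,0).round(3),'max',np.nanmax(q,0).round(3))
for n,D,c in(('top',T,ct),('scene',S,cs)):
    print(n)
    for nm,lo,hi in(('yel',(24,120,120),(34,255,255)),('green',(35,120,60),(60,255,255)),('blue',(95,150,120),(120,255,255)),('orange',(8,200,200),(20,255,255)),('pink',(150,60,120),(178,255,255)),('hopg',(61,150,80),(85,255,255))):
        blobs(D['im'],D['d'],c,lo,hi,nm)
```

```text
top
yel [262.5 175.6] 319 rect [18.4 19.1] 45.0 med [ 0.525 -0.09   0.043] zmax 0.052 min [ 0.494 -0.119 -0.004] max [ 0.568 -0.065  0.055]
yel [230.6 203.6] 352 rect [19.8 21.2] 45.0 med [0.44  0.004 0.043] zmax 0.052 min [ 0.405 -0.02  -0.003] max [0.479 0.033 0.057]
green [261.3 208.5] 199 rect [14.1 15.6] 45.0 med [ 0.426 -0.086  0.039] zmax 0.047 min [ 0.401 -0.107 -0.003] max [ 0.452 -0.065  0.05 ]
blue [312.2 221.1] 506 rect [46.8 16.2] 25.3 med [ 0.389 -0.24   0.036] zmax 0.041 min [ 0.342 -0.307  0.002] max [ 0.428 -0.171  0.044]
orange [172.4 176.4] 34 rect [ 4.8 15.9] 74.1 med [0.503 0.161 0.155] zmax 0.167 min [0.501 0.139 0.136] max [0.514 0.185 0.169]
pink [298.1 181.3] 222 rect [17. 16.] 90.0 med [ 0.509 -0.198  0.037] zmax 0.046 min [ 0.486 -0.228 -0.006] max [ 0.54  -0.177  0.049]
hopg [108.5 139.6] 33 rect [ 1.8 19.1] 84.3 med [0.605 0.337 0.15 ] zmax 0.152 min [ 0.601  0.311 -0.003] max [0.65  0.37  0.155]
hopg [ 83.6 166.9] 146 rect [14.6 65.1] 10.6 med [0.535 0.401 0.149] zmax 0.153 min [ 0.426  0.369 -0.008] max [0.61  0.473 0.154]
scene
yel [261.3 181.3] 26 rec
[... 596 characters left out ...]
] 39 rect [9.2 4.2] 38.7 med [nan nan nan] zmax nan min [nan nan nan] max [nan nan nan]
green [265.  224.3] 122 rect [12.1 11.2] 63.4 med [ 0.418 -0.074  0.035] zmax 0.047 min [ 0.399 -0.14  -0.   ] max [ 0.476 -0.058  0.049]
orange [192.1 216.2] 340 rect [34.  17.9] 26.6 med [0.551 0.172 0.139] zmax 0.167 min [0.489 0.12  0.133] max [0.607 0.211 0.172]
pink [265.6 202.9] 83 rect [10.  9.] 90.0 med [ 0.505 -0.183  0.037] zmax 0.047 min [ 0.259 -0.261  0.002] max [0.548 0.117 0.289]
hopg [168.3 238.3] 293 rect [44.9 69.9] 52.4 med [0.498 0.308 0.151] zmax 0.155 min [0.414 0.209 0.089] max [0.619 0.413 0.156]<stdin>:17: RuntimeWarning: All-NaN slice encountered
  return _nanquantile_unchecked(
```

View pics/c1.png

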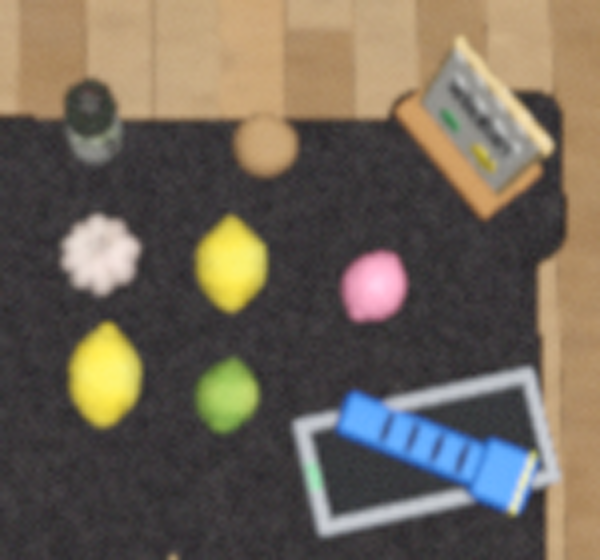

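View pics/c2.png

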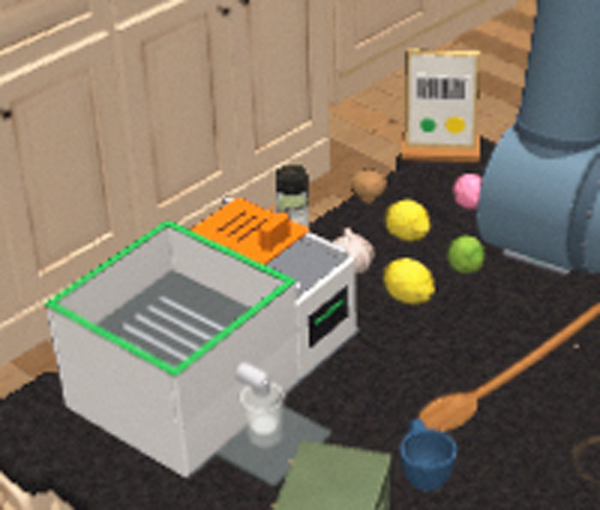

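The scanner's lens end is at about (335,230) in the top view, at a slant to the pad. The card's face is visible in both views. I'll fit the geometry next.

```bash
python3 - <<'E' 2>/dev/null
from h import *
T=np.load('pics/top0.npz');S=np.load('pics/scene0.npz')
ct,cs=cams.calibration('top'),cams.calibration('scene')
def crop(p): return np.array(p)/4+[205,110]
print('pad',plane(crop([(295,422),(530,370),(558,480),(322,533)]),0.008,ct).round(3)[:,:2].tolist())
# scanner axis (top faces)
def axis(D,c,z,lo,hi,k=None,near=None):
    m=cv2.inRange(cv2.cvtColor(D['im'],cv2.COLOR_RGB2HSV),lo,hi)
    n,l,s,ce=cv2.connectedComponentsWithStats(m)
    i=np.argmin(np.hypot(*(ce[1:]-near).T)+1e3*(s[1:,4]<40))+1
    cn=max(cv2.findContours((l==i).astype(np.uint8),cv2.RETR_EXTERNAL,cv2.CHAIN_APPROX_NONE)[0],key=len)[:,0]
    p=plane(cn,z,c)[:,:2]
    (cx,cy),(w,h),a=cv2.minAreaRect((p*1000).astype(np.float32))
    uv=np.argwhere(l==i)[:,::-1]; q=plane(uv,z,c)[:,:2]; m_=q.mean(0); w_,v=np.linalg.eigh(np.cov((q-m_).T))
    print(near,'rect c',round(cx),round(cy),'wh',round(w),round(h),round(a,1),'mean',(m_*1000).round(),'pca',np.degrees(np.arctan2(v[1,1],v[0,1])).round(1),(4000*np.sqrt(w_)).round())
axis(T,ct,.036,(95,100,80),(125,255,255),near=(312,221))
for z in(.025,):
    axis(T,ct,z,(22,80,80),(34,255,255),near=(262,176));axis(S,cs,z,(22,80,80),(34,255,255),near=(245,213))
    axis(T,ct,z,(22,80,80),(34,255,255),near=(231,203));axis(S,cs,z,(22,80,80),(34,255,255),near=(246,233))
    axis(T,ct,z,(35,80,50),(60,255,255),near=(261,208));axis(S,cs,z,(35,80,50),(60,255,255),near=(265,224))
# card plane
P=cloud(S['d'],cs); q=P[158:188,248:267].reshape(-1,3); q=q[~np.isnan(q).any(1)]
o=np.median(q,0); q=q[np.linalg.norm(q-o,axis=1)<.12]; o=q.mean(0); n=np.linalg.svd(q-o)[2][2]; n*=-np.sign(n[0]+0)*-1
print('card scene',o.round(3),n.round(3),np.degrees(np.arctan2(n[1],n[0])).round(1),np.std((q-o)@n))
PT=cloud(T['d'],ct); q=PT[125:160,310:342].reshape(-1,3); q=q[(q[:,2]>.04)&(q[:,2]<.15)]
o2=np.median(q,0);q=q[abs((q-o2)@n)<.02];o2=q.mean(0);n2=np.linalg.svd(q-o2)[2][2];print('card top',o2.round(3),n2.round(3),len(q))
# dark stripes
g=S['im'][160:180,244:270].mean(2); v,u=np.where(g<110); print('stripes uv',u.min()+244,u.max()+244,v.min()+160,v.max()+160,u.mean()+244,v.mean()+160)
r=rays([(u.mean()+244,v.mean()+160)],cs)[0];t=((o-cs['xyz'])@n)/(r@n);print('code',(cs['xyz']+t*r).round(3))
g=T['im'][115:160,305:345].mean(2)
# juicer: green rim
for D,c,N in((T,ct,'t'),(S,cs,'s')):
    m=cv2.inRange(cv2.cvtColor(D['im'],cv2.COLOR_RGB2HSV),(55,120,60),(85,255,255)); m[:120]=0;m[:,320:]=0; m[300:]=0
    if N=='t': m[:,165:]=0
    else: m[:,215:]=0
    uv=np.argwhere(m)[:,::-1]; p=(plane(uv,.150,c)[:,:2]*1000).astype(np.float32)
    p=p[(p[:,0]>350)&(p[:,0]<700)&(p[:,1]>150)]; print('rim',N,len(p),cv2.minAreaRect(p))
m=cv2.inRange(cv2.cvtColor(S['im'],cv2.COLOR_RGB2HSV),(5,150,120),(22,255,255)); 
for D,P_,N in((T,PT,'t'),(S,P,'s')):
    m=cv2.inRange(cv2.cvtColor(D['im'],cv2.COLOR_RGB2HSV),(5,150,100),(22,255,255))>0
    for a,b in((.157,.175),(.132,.142)):
        q=P_[m&(P_[...,2]>a)&(P_[...,2]<b)&(P_[...,0]>.4)&(P_[...,0]<.7)]
        if len(q)>5: print('orange',N,a,len(q),q.mean(0).round(4),cv2.minAreaRect((q[:,:2]*1000).astype(np.float32)))
E
```

```text
pad [[0.407, -0.141], [0.447, -0.322], [0.363, -0.341], [0.323, -0.161]]
(312, 221) rect c 386 -236 wh 142 53 71.5 mean [ 387. -241.] pca 68.3 [ 50. 167.]
(262, 176) rect c 527 -91 wh 61 63 45.2 mean [527. -91.] pca 178.2 [57. 76.]
(245, 213) rect c 530 -91 wh 57 93 48.7 mean [529. -91.] pca 136.1 [60. 95.]
(231, 203) rect c 441 6 wh 68 65 38.7 mean [442.   5.] pca 178.6 [57. 81.]
(246, 233) rect c 443 5 wh 58 89 41.8 mean [444.   5.] pca 141.9 [62. 96.]
(261, 208) rect c 427 -88 wh 47 51 44.9 mean [427. -88.] pca 162.0 [48. 58.]
(265, 224) rect c 428 -86 wh 45 75 39.7 mean [427. -84.] pca 129.7 [50. 81.]
card scene [ 0.619 -0.265  0.094] [ 0.618 -0.786  0.004] -51.8 0.004519236174167284
card top [ 0.619 -0.267  0.097] [ 0.622 -0.783  0.007] 397
stripes uv 245 269 160 179 255.3578947368421 169.14736842105262
code [ 0.625 -0.261  0.11 ]
rim t 731 ((515.4328002929688, 309.8363952636719), (193.77076721191406, 190.5598907470703), 5.6796979904174805)
rim s 350 ((515.4974365234375, 309.3298034667969), (189.9741668701172, 190.54559326171875), 5.543295860290527)
orange t 0.157 83 [0.5085 0.1581 0.1657] ((509.17120361328125, 157.9849395751953), (14.137839317321777, 37.610618591308594), 5.428642272949219)
orange t 0.132 1016 [0.5507 0.1633 0.1376] ((547.9483032226562, 163.2566680908203), (105.93362426757812, 84.06439208984375), 5.358078956604004)
orange s 0.157 56 [0.5045 0.1648 0.1647] ((506.5127258300781, 162.28428649902344), (17.901676177978516, 41.831695556640625), 9.619565963745117)
orange s 0.132 338 [0.5521 0.1683 0.1383] ((546.8279418945312, 163.66928100585938), (112.96395111083984, 86.96736907958984), 5.697380542755127)
```

Emit:
play_rows(
  targets=[
    {"slide":[1.0,2.5,0],"yaw":4,"grip":-1},
    {"slide":[1.5,3.8,0],"yaw":5,"grip":-1},
    {"slide":[1.5,3.8,0],"yaw":5,"grip":-1},
    {"slide":[1.5,3.8,0],"yaw":5,"grip":-1},
    {"slide":[1.5,3.8,0],"yaw":5,"grip":-1},
    {"slide":[1.5,3.8,0],"yaw":5,"grip":-1},
    {"slide":[1.5,3.8,0],"yaw":5,"grip":-1},
    {"slide":[1.5,3.8,-2],"yaw":5,"grip":-1},
    {"slide":[1.5,3.8,-2],"yaw":5,"grip":-1},
    {"slide":[1.5,3.5,-2],"yaw":4,"grip":-1},
    {"slide":[0,0,-2],"yaw":0,"grip":-1},
    {"slide":[0,0,0],"yaw":0,"grip":-1},
  ],
)

```text
time: 1.3
tool_pos: [0.3834, -0.2375, 0.1483]
tcp_rot: [-2.572, -1.793, 0.002]
wrist_force: [0.1, 0.1, -1.2]
grip_width: 0.0856
grasp_force: 0.0
```

Run:
```python
from h import *
s=state();M=R.from_rotvec(s['tcp_rot']).as_matrix();print(s['time'],s['tool_pos'].round(4),'ty',np.degrees(np.arctan2(M[1,1],M[0,1])).round(1))
T=np.load('pics/top0.npz');S=np.load('pics/scene0.npz')
ct,cs=cams.calibration('top'),cams.calibration('scene')
print(plane([(256.7,169)],.11,cs).round(4))
for D,c,box in((S,cs,(155,190,242,272)),(T,ct,(112,162,305,346))):
    P=cloud(D['d'],c);a,b,e,f=box
    q=P[a:b,e:f];im=D['im'][a:b,e:f].astype(int)
    n=np.array([.62,-.785,0]);w=np.array([.785,.62,0]);o=np.array([.619,-.266,0])
    on=(abs((q-o)@n)<.012)&(q[...,2]>.04)
    k=q[on];g=im[on].mean(1)
    t=(k-o)@w; print('width extent',np.percentile(t,[0,1,50,99,100]).round(4),'normal off',np.median((k-o)@n).round(4))
    dk=(g<120)&(k[:,2]>.085)&(k[:,2]<.135)&(abs(t)<.06); print('dark',dk.sum(),k[dk].mean(0).round(4),np.percentile(t[dk],[0,50,100]).round(3))
im,d,c=grab('top','top1.png')
```

```text
1.3 [ 0.3834 -0.2375  0.1483] ty -20.2
[[ 0.6216 -0.2656  0.11  ]]
width extent [-0.0488 -0.0477  0.002   0.0508  0.0513] normal off -0.0001
dark 100 [ 0.6201 -0.2635  0.1107] [-0.049  0.001  0.051]
width extent [-0.0487 -0.0482 -0.0001  0.0487  0.0504] normal off 0.0015
dark 71 [ 0.6198 -0.2662  0.1064] [-0.048  0.001  0.049]
```

View pics/top1.png

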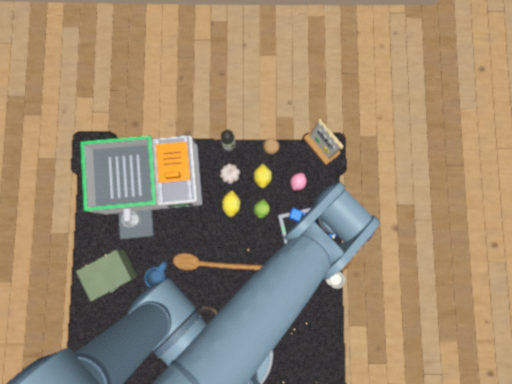

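Emit:
play_rows(
  targets=[
    {"slide":[0.2,-0.2,-4],"yaw":0,"grip":-1},
    {"slide":[0,0,-4],"yaw":0,"grip":-1},
    {"slide":[0,0,-3],"yaw":0,"grip":-1},
    {"slide":[0,0,-1.5],"yaw":0,"grip":-1},
    {"slide":[0,0,-1.1],"yaw":0,"grip":-1},
    {"slide":[0,0,0],"yaw":0,"grip":1},
    {"slide":[0,0,0],"yaw":0,"grip":1},
    {"slide":[0,0,0],"yaw":0,"grip":1},
    {"slide":[0,0,0],"yaw":0,"grip":1},
    {"slide":[0,0,0],"yaw":0,"grip":1},
    {"slide":[0,0,0],"yaw":0,"grip":1},
    {"slide":[0,0,0],"yaw":0,"grip":1},
  ],
)

```text
time: 2.55
tool_pos: [0.3878, -0.2433, 0.0168]
tcp_rot: [2.576, 1.792, 0.001]
wrist_force: [0.4, 1.3, 6.9]
grip_width: 0.0305
grasp_force: 61.3
```

Emit:
play_rows(
  targets=[
    {"slide":[0,0,1.5],"yaw":0,"grip":1},
    {"slide":[0,0,3],"yaw":0,"grip":1},
    {"slide":[0,0,3],"yaw":0,"grip":1},
    {"slide":[1,1,1.5],"yaw":6,"grip":1},
    {"slide":[1.5,1.5,0.5],"yaw":7,"grip":1},
    {"slide":[1.5,1.5,0],"yaw":7,"grip":1},
    {"slide":[1.5,1.5,0],"yaw":7,"grip":1},
    {"slide":[1.5,1.5,0],"yaw":7,"grip":1},
    {"slide":[1.5,1.5,0],"yaw":7,"grip":1},
    {"slide":[1.5,1.5,0],"yaw":7,"grip":1},
    {"slide":[0,0,0],"yaw":5,"grip":1},
    {"slide":[0,0,0],"yaw":5,"grip":1},
  ],
)

```text
time: 3.75
tool_pos: [0.4868, -0.1414, 0.1102]
tcp_rot: [-1.378, -2.823, 0.0]
wrist_force: [-0.4, 1.6, -1.5]
grip_width: 0.031
grasp_force: 60.4
```

```bash
cat >> h.py <<'E'
def st():
    s=state();M=R.from_rotvec(s['tcp_rot']).as_matrix();print(s['time'],s['tool_pos'].round(4),'ty',np.degrees(np.arctan2(M[1,1],M[0,1])).round(2),'w',round(s['grip_width'],4),'F',s['wrist_force'].round(1),'z',M[:,2].round(3)); return s
def both(tag):
    out={}
    for n in('top','scene'):
        im,d,c=grab(n,f'{n}{tag}.png'); out[n]=(im,d,c,cloud(d,c))
    return out
E
python3 - <<'E'
from h import *
st();B=both('2')
for n in B:
    im,d,c,P=B[n];m=cv2.inRange(cv2.cvtColor(im,cv2.COLOR_RGB2HSV),(100,170,110),(118,255,255))>0
    m&=(P[...,2]>.06)&(P[...,2]<.2)&(P[...,0]>.35)&(P[...,0]<.65)&(P[...,1]<0)&(P[...,1]>-.3)
    q=P[m];print(n,len(q))
    if len(q)>20: 
        o=q.mean(0);v=np.linalg.svd(q-o)[2][0];t=(q-o)@v;print(o.round(3),v.round(3),t.min(),t.max(),q.min(0),q.max(0))
a=cv2.resize(B['scene'][0][130:260,190:330],None,fx=4,fy=4)[:,:,::-1];cv2.imwrite('pics/c3.png',a)
E
```

```text
3.75 [ 0.4868 -0.1414  0.1102] ty 37.94 w 0.031 F [-0.4  1.6 -1.5] z [-0.  0. -1.]
top 0
scene 183
[ 0.472 -0.121  0.128] [-0.595  0.801 -0.065] -0.08648305254926354 0.058834964478050464 [ 0.4308499  -0.19590349  0.10334505] [ 0.53146768 -0.06984775  0.13514064]
```

View pics/c3.png

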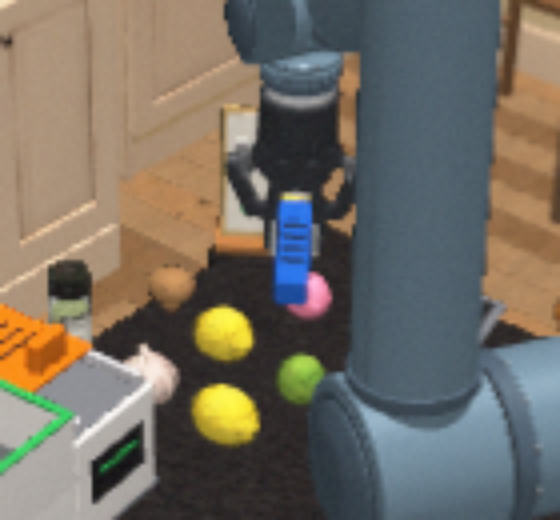

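The scanner is gripped and its nose points at the card. The yellow ring is at crop (294,197) and the tail at (290,300). I'll check its level and offset by profile.

Run:
```python
from h import *
im,d,c=grab('scene');P=cloud(d,c);h=cv2.cvtColor(im,cv2.COLOR_RGB2HSV)
near=(P[...,2]>.09)&(P[...,2]<.15)&(P[...,0]>.40)&(P[...,0]<.57)&(P[...,1]<-.04)&(P[...,1]>-.24)
ax=np.array([np.cos(np.radians(-52.06)),np.sin(np.radians(-52.06)),0]);w=np.array([-ax[1],ax[0],0])
o=np.array([.4868,-.1414,0])
for nm,lo,hi in(('blue',(100,150,60),(122,255,255)),('yel',(20,90,90),(34,255,255))):
    m=(cv2.inRange(h,lo,hi)>0)&near;q=P[m];t=(q-o)@ax;y=(q-o)@w
    print(nm,m.sum())
    for b in np.arange(-.1,.1,.02):
        k=(t>=b)&(t<b+.02)
        if k.sum()>2: print(round(b,2),k.sum(),'z',np.percentile(q[k,2],[10,50,90]).round(4),'y',np.percentile(y[k],[5,50,95]).round(4),t[k].min().round(4),t[k].max().round(4))
```

```text
blue 205
-0.1 5 z [0.113  0.1293 0.1336] y [-0.0082 -0.0052  0.014 ] -0.0818 -0.0801
-0.08 59 z [0.1079 0.121  0.1318] y [-0.0094  0.0019  0.0163] -0.0797 -0.06
-0.06 22 z [0.1286 0.1305 0.1334] y [-0.0118  0.0026  0.0138] -0.0585 -0.0409
-0.04 27 z [0.125  0.1302 0.1329] y [-0.0155 -0.0004  0.0132] -0.0392 -0.0204
-0.02 21 z [0.1279 0.1309 0.1349] y [-0.015  -0.0001  0.0147] -0.0194 -0.0046
0.0 28 z [0.1272 0.1308 0.135 ] y [-0.0147  0.0004  0.0121] 0.0 0.0196
0.02 18 z [0.1279 0.1306 0.1335] y [-0.0142 -0.0009  0.0126] 0.0203 0.0394
0.04 22 z [0.1275 0.1296 0.1338] y [-0.014  -0.0023  0.0127] 0.0411 0.0572
0.06 3 z [0.1283 0.1297 0.1314] y [-0.0095 -0.006   0.0115] 0.061 0.0671
yel 5
0.06 5 z [0.1275 0.1311 0.1332] y [-0.005   0.002   0.0089] 0.0642 0.0765
```

Emit:
play_rows(
  targets=[
    {"slide":[1.4,0.5,-0.3],"yaw":0.5,"grip":1},
    {"slide":[1.3,0.5,-0.3],"yaw":0.5,"grip":1},
    {"slide":[0,0,0],"yaw":0,"grip":1},
    {"slide":[0,0,0],"yaw":0,"grip":1},
    {"slide":[0,0,0],"yaw":0,"grip":1},
  ],
)

```text
time: 4.4
tool_pos: [0.5132, -0.1323, 0.1043]
tcp_rot: [-1.362, -2.83, 0.0]
wrist_force: [0.5, 0.0, -0.9]
grip_width: 0.0306
grasp_force: 60.3
```

Run:
```python
from h import *
s=st();im,d,c=grab('scene');P=cloud(d,c);h=cv2.cvtColor(im,cv2.COLOR_RGB2HSV)
p=s['tool_pos'];a=np.radians(-51.7);ax=np.array([np.cos(a),np.sin(a),0]);w=np.array([-ax[1],ax[0],0]);o=np.array([p[0],p[1],0])
m=(cv2.inRange(h,(100,150,60),(122,255,255))>0)&(P[...,2]>.09)&(P[...,2]<.15)&(np.linalg.norm(P[...,:2]-p[:2],axis=-1)<.12)
q=P[m];t=(q-o)@ax;y=(q-o)@w;k=(t>-.07)&(q[:,2]>.118)
print(t.min(),t.max(),'yaw err',np.degrees(np.polyfit(t[k],y[k],1)[0]),'pitch',np.degrees(np.polyfit(t[k],q[k,2],1)[0]),'top',np.median(q[k,2]),np.median(y[k]))
sc=np.array([.620,-.265]);print('code in tool frame',(sc-p[:2])@ax[:2],(sc-p[:2])@w[:2])
```

```text
4.4 [ 0.5132 -0.1323  0.1043] ty 38.59 w 0.0306 F [ 0.5  0.  -0.9] z [-0.  0. -1.]
-0.08153207717960512 0.06787665587919126 yaw err 0.13022679794963898 pitch -0.07710730963379267 top 0.12493590697206147 -0.0004925288936928267
code in tool frame 0.17030610282808883 0.0015449724436656237
```

Emit:
play_rows(
  targets=[
    {"slide":[0.1,0.1,0],"yaw":0,"grip":1},
    {"slide":[0,0,0],"yaw":0,"grip":1},
    {"slide":[0,0,0],"yaw":0,"grip":1},
    {"slide":[0,0,0],"yaw":0,"grip":1},
    {"slide":[0,0,0],"yaw":0,"grip":1},
    {"slide":[0,0,0],"yaw":0,"grip":1},
    {"slide":[0,0,0],"yaw":0,"grip":1},
    {"slide":[0,0,0],"yaw":0,"grip":1},
    {"slide":[0,0,0],"yaw":0,"grip":1},
    {"slide":[0,0,0],"yaw":0,"grip":1},
    {"slide":[0,0,0],"yaw":0,"grip":1},
    {"slide":[0,0,0],"yaw":0,"grip":1},
  ],
)

```text
time: 5.65
tool_pos: [0.5148, -0.1312, 0.1043]
tcp_rot: [1.361, 2.831, -0.0]
wrist_force: [-0.3, -0.0, -1.3]
grip_width: 0.0309
grasp_force: 60.3
```

Emit:
play_rows(
  targets=[
    {"slide":[0,0,0],"yaw":0,"grip":1},
    {"slide":[0,0,0],"yaw":0,"grip":1},
    {"slide":[0,0,0],"yaw":0,"grip":1},
    {"slide":[0,0,0],"yaw":0,"grip":1},
    {"slide":[0,0,0],"yaw":0,"grip":1},
    {"slide":[0,0,0],"yaw":0,"grip":1},
    {"slide":[0,0,0],"yaw":0,"grip":1},
    {"slide":[0,0,0],"yaw":0,"grip":1},
    {"slide":[0,0,0],"yaw":0,"grip":1},
    {"slide":[0,0,0],"yaw":0,"grip":1},
    {"slide":[0,0,0],"yaw":0,"grip":1},
    {"slide":[0,0,0],"yaw":0,"grip":1},
  ],
)

```text
time: 6.85
tool_pos: [0.5148, -0.1312, 0.1043]
tcp_rot: [1.361, 2.831, -0.0]
wrist_force: [0.5, -0.1, -0.2]
grip_width: 0.0303
grasp_force: 60.3
```

Emit:
play_rows(
  targets=[
    {"slide":[0,0,0],"yaw":0,"grip":1},
    {"slide":[0,0,0],"yaw":0,"grip":1},
    {"slide":[0,0,0],"yaw":0,"grip":1},
    {"slide":[0,0,0],"yaw":0,"grip":1},
    {"slide":[0,0,0],"yaw":0,"grip":1},
    {"slide":[0,0,0],"yaw":0,"grip":1},
    {"slide":[0,0,0],"yaw":0,"grip":1},
    {"slide":[0,0,0],"yaw":0,"grip":1},
  ],
)

```text
time: 7.65
tool_pos: [0.5148, -0.1312, 0.1043]
tcp_rot: [1.361, 2.831, -0.0]
wrist_force: [-0.2, 0.1, -0.7]
grip_width: 0.0309
grasp_force: 60.3
```

Emit:
play_rows(
  targets=[
    {"slide":[-1.4,-1.2,0],"yaw":-3.2,"grip":1},
    {"slide":[-1.9,-1.7,0],"yaw":-4,"grip":1},
    {"slide":[-1.9,-1.7,0],"yaw":-4,"grip":1},
    {"slide":[-1.9,-1.7,0],"yaw":-4,"grip":1},
    {"slide":[-1.9,-1.7,0],"yaw":-4,"grip":1},
    {"slide":[-1.9,-1.7,0],"yaw":-4,"grip":1},
    {"slide":[-1.4,-1.2,0],"yaw":-3,"grip":1},
    {"slide":[-0.6,-0.5,0],"yaw":0,"grip":1},
    {"slide":[0,0,-2],"yaw":0,"grip":1},
    {"slide":[0,0,-2],"yaw":0,"grip":1},
    {"slide":[0,0,-2],"yaw":0,"grip":1},
    {"slide":[0,0,0],"yaw":0,"grip":1},
  ],
)

```text
time: 8.85
tool_pos: [0.3844, -0.2432, 0.0419]
tcp_rot: [-1.962, -2.446, -0.001]
wrist_force: [0.1, -0.2, -0.8]
grip_width: 0.031
grasp_force: 60.3
```

Run:
```python
from h import *
st()
```

```text
8.85 [ 0.3844 -0.2432  0.0419] ty 12.52 w 0.031 F [ 0.1 -0.2 -0.8] z [-0.004  0.004 -1.   ]
```

Emit:
play_rows(
  targets=[
    {"slide":[0.2,-0.2,-1.2],"yaw":0,"grip":1},
    {"slide":[0,0,-0.8],"yaw":0,"grip":1},
    {"slide":[0,0,-0.4],"yaw":0,"grip":1},
    {"slide":[0,0,0],"yaw":0,"grip":1},
  ],
)

```text
time: 9.25
tool_pos: [0.3877, -0.2469, 0.0202]
tcp_rot: [-1.966, -2.449, -0.0]
wrist_force: [-1.1, 0.2, -1.4]
grip_width: 0.0308
grasp_force: 60.3
```

Emit:
play_rows(
  targets=[
    {"slide":[0,0,-0.3],"yaw":0,"grip":1},
    {"slide":[0,0,0],"yaw":0,"grip":1},
  ],
)

```text
time: 9.45
tool_pos: [0.3878, -0.2472, 0.0174]
tcp_rot: [1.967, 2.449, -0.0]
wrist_force: [0.5, 0.3, -1.6]
grip_width: 0.031
grasp_force: 60.3
```

Emit:
play_rows(
  targets=[
    {"slide":[0,0,-0.1],"yaw":0,"grip":1},
    {"slide":[0,0,0],"yaw":0,"grip":-1},
    {"slide":[0,0,0],"yaw":0,"grip":-1},
    {"slide":[0,0,0],"yaw":0,"grip":-1},
    {"slide":[0,0,0],"yaw":0,"grip":-1},
    {"slide":[0,0,0],"yaw":0,"grip":-1},
    {"slide":[0,0,2],"yaw":0,"grip":-1},
    {"slide":[0,0,3],"yaw":0,"grip":-1},
    {"slide":[0,0,4],"yaw":0,"grip":-1},
    {"slide":[0,0,4],"yaw":0,"grip":-1},
    {"slide":[-1,4,3],"yaw":0,"grip":-1},
    {"slide":[-1,4,3],"yaw":0,"grip":-1},
  ],
)

```text
time: 10.65
tool_pos: [0.3679, -0.1683, 0.2068]
tcp_rot: [1.969, 2.447, 0.0]
wrist_force: [1.0, 0.0, 0.1]
grip_width: 0.0854
grasp_force: 0.0
```

Emit:
play_rows(
  targets=[
    {"slide":[-1,4,2],"yaw":-3,"grip":-1},
    {"slide":[0,4,2],"yaw":-3,"grip":-1},
    {"slide":[0,4,0],"yaw":-3,"grip":-1},
    {"slide":[0,4,0],"yaw":-3,"grip":-1},
    {"slide":[0,4,0],"yaw":-3,"grip":-1},
    {"slide":[0,4,0],"yaw":-3,"grip":-1},
    {"slide":[0,4,0],"yaw":-3,"grip":-1},
    {"slide":[0,0,0],"yaw":0,"grip":-1},
  ],
)

```text
time: 11.45
tool_pos: [0.3573, 0.1149, 0.2451]
tcp_rot: [-2.373, -2.057, -0.001]
wrist_force: [0.2, 0.5, 0.1]
grip_width: 0.0851
grasp_force: 0.0
```

Run:
```python
from h import *
st();B=both('4')
im=B['top'][0];cv2.imwrite('pics/c4.png',cv2.resize(im[110:260,130:355],None,fx=3.5,fy=3.5,interpolation=cv2.INTER_CUBIC)[:,:,::-1])
for n in B:
    im,d,c,P=B[n];h=cv2.cvtColor(im,cv2.COLOR_RGB2HSV)
    for nm,lo,hi,z in(('yel',(22,80,80),(34,255,255),.025),('lime',(35,80,50),(60,255,255),.022),('blue',(100,150,80),(120,255,255),.036)):
        m=((cv2.inRange(h,lo,hi)>0)&(P[...,2]>-.02)&(P[...,2]<.07)&(P[...,0]>.3)&(P[...,0]<.6)&(P[...,1]>-.4)&(P[...,1]<.1)).astype(np.uint8)
        k,l,s,ce=cv2.connectedComponentsWithStats(m)
        for i in range(1,k):
            if s[i,4]<40: continue
            uv=np.argwhere(l==i)[:,::-1];q=plane(uv,z,c)[:,:2];w,v=np.linalg.eigh(np.cov(q.T))
            r=cv2.minAreaRect((q*1000).astype(np.float32));top=np.nanpercentile(P[l==i][:,2],95)
            print(n,nm,(q.mean(0)*1000).round(),'pca',np.degrees(np.arctan2(v[1,1],v[0,1])).round(),(4000*np.sqrt(w)).round(),'rect',np.round(r[0]),np.round(r[1]),round(r[2],1),'top',top.round(3))
```

```text
11.45 [0.3573 0.1149 0.2451] ty -8.15 w 0.0851 F [0.2 0.5 0.1] z [-0.     0.001 -1.   ]
top yel [527. -90.] pca -180.0 [57. 75.] rect [527. -91.] [61. 63.] 45.2 top 0.052
top yel [442.   5.] pca 179.0 [58. 80.] rect [441.   6.] [68. 64.] 38.7 top 0.052
top lime [427. -88.] pca 163.0 [49. 57.] rect [428. -88.] [48. 52.] 36.8 top 0.047
top blue [ 387. -244.] pca 101.0 [ 47. 164.] rect [ 385. -239.] [ 48. 139.] 11.5 top 0.04
scene yel [530. -91.] pca 137.0 [60. 95.] rect [530. -91.] [57. 93.] 48.7 top 0.052
scene yel [444.   4.] pca 142.0 [63. 94.] rect [443.   5.] [59. 89.] 41.8 top 0.053
scene lime [429. -87.] pca 128.0 [49. 82.] rect [430. -89.] [45. 76.] 39.7 top 0.046
scene blue [ 378. -230.] pca 102.0 [ 52. 193.] rect [ 375. -229.] [ 52. 171.] 14.0 top 0.041
```

View pics/c4.png

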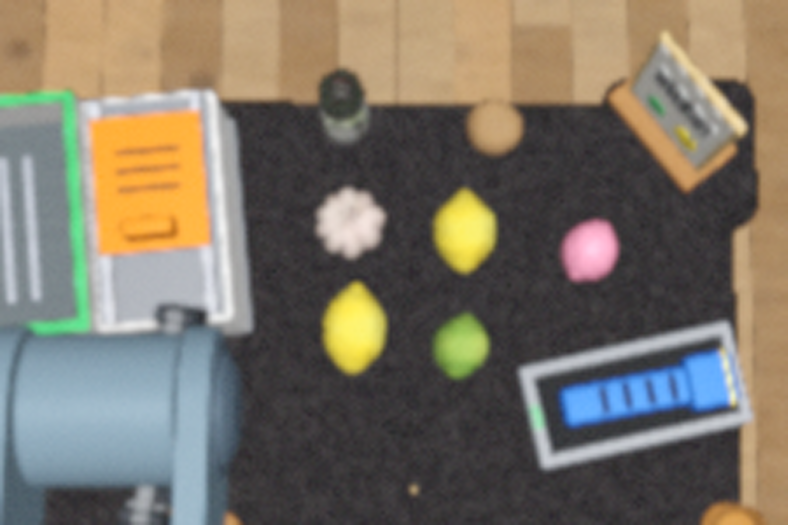

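The scanner lies lengthwise and centred on its pad, and the two lemons and the lime haven't moved. Next I'll pick up the near lemon.

Emit:
play_rows(
  targets=[
    {"slide":[0.7,-0.92,-0.8],"yaw":8.2,"grip":-1},
    {"slide":[0.7,-0.92,-0.8],"yaw":8.2,"grip":-1},
    {"slide":[0.7,-0.92,-0.8],"yaw":8.2,"grip":-1},
    {"slide":[0.7,-0.92,-0.8],"yaw":8.2,"grip":-1},
    {"slide":[0.7,-0.92,-0.8],"yaw":8.2,"grip":-1},
    {"slide":[0.7,-0.92,-0.8],"yaw":8.2,"grip":-1},
    {"slide":[0.7,-0.92,-0.8],"yaw":8.2,"grip":-1},
    {"slide":[0.7,-0.92,-0.8],"yaw":8.2,"grip":-1},
    {"slide":[0.7,-0.92,-0.8],"yaw":8.2,"grip":-1},
    {"slide":[0.7,-0.92,-0.8],"yaw":8.2,"grip":-1},
    {"slide":[0.7,-0.92,-0.8],"yaw":8.2,"grip":-1},
    {"slide":[0.7,-0.92,-0.8],"yaw":8,"grip":-1},
  ],
)

```text
time: 12.75
tool_pos: [0.4423, -0.0013, 0.1488]
tcp_rot: [-0.005, -3.142, 0.0]
wrist_force: [-0.6, 0.1, -0.7]
grip_width: 0.0858
grasp_force: 0.0
```

Run:
```python
from h import *
st()
```

```text
12.75 [ 0.4423 -0.0013  0.1488] ty 89.81 w 0.0858 F [-0.6  0.1 -0.7] z [-0. -0. -1.]
```

Emit:
play_rows(
  targets=[
    {"slide":[0,0.6,-4],"yaw":0,"grip":-1},
    {"slide":[0,0,-4],"yaw":0,"grip":-1},
    {"slide":[0,0,-3.5],"yaw":0,"grip":-1},
    {"slide":[0,0,-2],"yaw":0,"grip":-1},
    {"slide":[0,0,-0.5],"yaw":0,"grip":1},
    {"slide":[0,0,0],"yaw":0,"grip":1},
    {"slide":[0,0,0],"yaw":0,"grip":1},
    {"slide":[0,0,0],"yaw":0,"grip":1},
    {"slide":[0,0,0],"yaw":0,"grip":1},
    {"slide":[0,0,2],"yaw":0,"grip":1},
    {"slide":[0,0,4],"yaw":0,"grip":1},
    {"slide":[0,0,4],"yaw":0,"grip":1},
  ],
)

```text
time: 13.95
tool_pos: [0.4414, 0.0071, 0.1101]
tcp_rot: [-0.009, -3.14, -0.001]
wrist_force: [0.1, -0.6, -1.1]
grip_width: 0.0475
grasp_force: 62.2
```

Emit:
play_rows(
  targets=[
    {"slide":[0,0,4.5],"yaw":-7,"grip":1},
    {"slide":[0,0,4.5],"yaw":-7,"grip":1},
    {"slide":[0.7,3.4,2.5],"yaw":-7,"grip":1},
    {"slide":[0.7,3.5,1],"yaw":-7,"grip":1},
    {"slide":[0.7,3.5,0],"yaw":-7,"grip":1},
    {"slide":[0.7,3.5,0],"yaw":-7,"grip":1},
    {"slide":[0.7,3.5,0],"yaw":-7,"grip":1},
    {"slide":[0.7,3.5,0],"yaw":-7,"grip":1},
    {"slide":[0.7,3.5,0],"yaw":-7,"grip":1},
    {"slide":[0.7,3.5,0],"yaw":-7,"grip":1},
    {"slide":[0.7,3.5,0],"yaw":-7,"grip":1},
    {"slide":[0.7,3.3,0],"yaw":-7.5,"grip":1},
  ],
)

```text
time: 15.15
tool_pos: [0.512, 0.3556, 0.2344]
tcp_rot: [2.125, 2.314, 0.001]
wrist_force: [0.8, -0.3, -0.8]
grip_width: 0.0472
grasp_force: 62.3
```

Run:
```python
from h import *
st()
```

```text
15.15 [0.512  0.3556 0.2344] ty 4.88 w 0.0472 F [ 0.8 -0.3 -0.8] z [ 0.  0. -1.]
```

Emit:
play_rows(
  targets=[
    {"slide":[0,0,-4],"yaw":0,"grip":1},
    {"slide":[0,0,-4],"yaw":0,"grip":1},
    {"slide":[0,0,-3.5],"yaw":0,"grip":1},
    {"slide":[0,0,-1.7],"yaw":0,"grip":1},
    {"slide":[0,0,0],"yaw":0,"grip":1},
    {"slide":[0,0,0],"yaw":0,"grip":0},
    {"slide":[0,0,0],"yaw":0,"grip":-0.6},
    {"slide":[0,0,0],"yaw":0,"grip":-0.6},
    {"slide":[0,0,3],"yaw":0,"grip":-0.6},
    {"slide":[0,0,4],"yaw":0,"grip":-1},
    {"slide":[0,0,4],"yaw":0,"grip":-1},
    {"slide":[0,-2,2.5],"yaw":0,"grip":-1},
  ],
)

```text
time: 16.35
tool_pos: [0.5136, 0.3356, 0.2428]
tcp_rot: [2.115, 2.319, 0.011]
wrist_force: [0.0, -0.5, 1.2]
grip_width: 0.0855
grasp_force: 0.0
```

Emit:
play_rows(
  targets=[
    {"slide":[0,-4.0,0],"yaw":7,"grip":-1},
    {"slide":[0,-4.0,0],"yaw":7,"grip":-1},
    {"slide":[0,-4.0,0],"yaw":7,"grip":-1},
    {"slide":[0,-4.0,0],"yaw":7,"grip":-1},
    {"slide":[0,-4.0,0],"yaw":7,"grip":-1},
    {"slide":[0,-4.0,0],"yaw":7,"grip":-1},
    {"slide":[0,-4.0,0],"yaw":7,"grip":-1},
    {"slide":[0,-4.0,0],"yaw":7,"grip":-1},
    {"slide":[0,0,-1],"yaw":7,"grip":-1},
    {"slide":[0,0,-1],"yaw":7,"grip":-1},
    {"slide":[0,0,-1],"yaw":7,"grip":-1},
    {"slide":[0,0,0],"yaw":7,"grip":-1},
  ],
)

```text
time: 17.55
tool_pos: [0.5118, 0.0137, 0.207]
tcp_rot: [-0.016, -3.141, -0.0]
wrist_force: [-0.8, 0.7, -0.6]
grip_width: 0.0854
grasp_force: 0.0
```

```bash
cat >> h.py <<'E'
def fruit(tag):
    B=both(tag)
    for n in B:
        im,d,c,P=B[n];h=cv2.cvtColor(im,cv2.COLOR_RGB2HSV)
        for nm,lo,hi in(('yel',(22,80,80),(34,255,255)),('lime',(35,80,50),(60,255,255))):
            m=((cv2.inRange(h,lo,hi)>0)&(P[...,2]>-.02)&(P[...,2]<.2)&(P[...,0]>.3)&(P[...,0]<.65)&(P[...,1]>-.4)&(P[...,1]<.45)).astype(np.uint8)
            k,l,s,ce=cv2.connectedComponentsWithStats(m)
            for i in range(1,k):
                if s[i,4]<35: continue
                uv=np.argwhere(l==i)[:,::-1];top=np.nanpercentile(P[l==i][:,2],95)
                q=plane(uv,top-.026,c)[:,:2];w,v=np.linalg.eigh(np.cov(q.T))
                print(n,nm,ce[i].round(),s[i,4],(q.mean(0)*1000).round(),'pca',np.degrees(np.arctan2(v[1,1],v[0,1])).round(),(4000*np.sqrt(w)).round(),'top',top.round(3))
    return B
E
python3 - <<'E'
from h import *
st();fruit('5')
E
```

```text
17.55 [0.5118 0.0137 0.207 ] ty 89.41 w 0.0854 F [-0.8  0.7 -0.6] z [-0.  0. -1.]
top yel [262. 176.] 348 [526. -90.] pca 178.0 [57. 74.] top 0.052
top yel [105. 175.] 377 [515. 355.] pca 88.0 [52. 74.] top 0.136
top lime [261. 208.] 238 [427. -88.] pca 161.0 [49. 57.] top 0.047
scene yel [245. 213.] 171 [528. -89.] pca 136.0 [60. 95.] top 0.053
scene yel [159. 251.] 187 [521. 343.] pca 166.0 [53. 75.] top 0.137
scene lime [265. 224.] 133 [432. -91.] pca 128.0 [49. 82.] top 0.045
```

Emit:
play_rows(
  targets=[
    {"slide":[0.5,-3.5,0],"yaw":0,"grip":-1},
    {"slide":[0.5,-3.5,-3],"yaw":0,"grip":-1},
    {"slide":[0.5,-3.4,-3],"yaw":0,"grip":-1},
    {"slide":[0,0,-4],"yaw":0,"grip":-1},
    {"slide":[0,0,-4],"yaw":0,"grip":-1},
    {"slide":[0,0,-4],"yaw":0,"grip":-1},
    {"slide":[0,0,-1.8],"yaw":0,"grip":-1},
    {"slide":[0,0,0],"yaw":0,"grip":1},
    {"slide":[0,0,0],"yaw":0,"grip":1},
    {"slide":[0,0,0],"yaw":0,"grip":1},
    {"slide":[0,0,0],"yaw":0,"grip":1},
    {"slide":[0,0,0],"yaw":0,"grip":1},
  ],
)

```text
time: 18.85
tool_pos: [0.5295, -0.0909, 0.0119]
tcp_rot: [0.024, 3.136, -0.003]
wrist_force: [-0.6, 0.8, 6.9]
grip_width: 0.0487
grasp_force: 62.5
```

Emit:
play_rows(
  targets=[
    {"slide":[0,0,2],"yaw":0,"grip":1},
    {"slide":[0,0,4.5],"yaw":0,"grip":1},
    {"slide":[0,0,4.5],"yaw":-7,"grip":1},
    {"slide":[0,0,4.5],"yaw":-7,"grip":1},
    {"slide":[0,0.6,4.5],"yaw":-7,"grip":1},
    {"slide":[-0.1,4,2.2],"yaw":-7,"grip":1},
    {"slide":[-0.1,4,0],"yaw":-7,"grip":1},
    {"slide":[-0.1,4,0],"yaw":-7,"grip":1},
    {"slide":[-0.1,4,0],"yaw":-7,"grip":1},
    {"slide":[-0.1,4,0],"yaw":-7,"grip":1},
    {"slide":[-0.1,4,0],"yaw":-7,"grip":1},
    {"slide":[-0.1,4,0],"yaw":-7,"grip":1},
  ],
)

```text
time: 20.05
tool_pos: [0.5199, 0.1976, 0.2321]
tcp_rot: [1.827, 2.554, 0.002]
wrist_force: [0.7, -0.5, -0.7]
grip_width: 0.0492
grasp_force: 62.6
```

Emit:
play_rows(
  targets=[
    {"slide":[-0.1,3.5,0],"yaw":-7,"grip":1},
    {"slide":[-0.1,3.5,0],"yaw":-7,"grip":1},
    {"slide":[0,0,0],"yaw":0,"grip":1},
    {"slide":[0,0,0],"yaw":0,"grip":1},
  ],
)

```text
time: 20.45
tool_pos: [0.5179, 0.2664, 0.2317]
tcp_rot: [2.117, 2.321, 0.001]
wrist_force: [0.1, 0.7, -1.1]
grip_width: 0.0488
grasp_force: 62.6
```

Emit:
play_rows(
  targets=[
    {"slide":[0,0.2,-4],"yaw":0,"grip":1},
    {"slide":[0,0,-4],"yaw":0,"grip":1},
    {"slide":[0,0,-3],"yaw":0,"grip":1},
    {"slide":[0,0,-1.5],"yaw":0,"grip":1},
    {"slide":[0,0,0],"yaw":0,"grip":1},
    {"slide":[0,0,0],"yaw":0,"grip":0},
    {"slide":[0,0,0],"yaw":0,"grip":-0.6},
    {"slide":[0,0,0],"yaw":0,"grip":-0.6},
    {"slide":[0,0,3],"yaw":0,"grip":-0.6},
    {"slide":[0,0,4],"yaw":0,"grip":-1},
    {"slide":[0,0,4],"yaw":0,"grip":-1},
    {"slide":[0,-2,2],"yaw":0,"grip":-1},
  ],
)

```text
time: 21.65
tool_pos: [0.52, 0.2495, 0.2421]
tcp_rot: [2.114, 2.318, 0.012]
wrist_force: [0.7, 0.1, 0.6]
grip_width: 0.0854
grasp_force: 0.0
```

Emit:
play_rows(
  targets=[
    {"slide":[-1,-4.0,0],"yaw":7,"grip":-1},
    {"slide":[-1,-4.0,0],"yaw":7,"grip":-1},
    {"slide":[-1,-4.0,0],"yaw":7,"grip":-1},
    {"slide":[-1,-4.0,0],"yaw":7,"grip":-1},
    {"slide":[-1,-4.0,0],"yaw":7,"grip":-1},
    {"slide":[-1,-4.0,0],"yaw":7,"grip":-1},
    {"slide":[-1,-4.0,0],"yaw":7,"grip":-1},
    {"slide":[-1,-4.0,-1],"yaw":7,"grip":-1},
    {"slide":[0,0,-1],"yaw":7,"grip":-1},
    {"slide":[0,0,-1],"yaw":7,"grip":-1},
    {"slide":[0,0,0],"yaw":5,"grip":-1},
    {"slide":[0,0,0],"yaw":0,"grip":-1},
  ],
)

```text
time: 22.85
tool_pos: [0.4384, -0.0724, 0.2069]
tcp_rot: [0.27, 3.128, -0.001]
wrist_force: [-0.3, 0.3, 0.4]
grip_width: 0.0857
grasp_force: 0.0
```

Run:
```python
from h import *
st();fruit('6')
```

```text
22.85 [ 0.4384 -0.0724  0.2069] ty 80.12 w 0.0857 F [-0.3  0.3  0.4] z [ 0.001 -0.001 -1.   ]
top yel [137. 173.] 337 [521. 267.] pca 90.0 [51. 68.] top 0.136
top yel [105. 175.] 376 [515. 355.] pca 87.0 [52. 73.] top 0.136
top lime [261. 212.] 119 [415. -85.] pca 86.0 [31. 48.] top 0.047
scene yel [175. 239.] 228 [523. 268.] pca 136.0 [59. 86.] top 0.137
scene yel [159. 251.] 186 [522. 343.] pca 167.0 [53. 74.] top 0.137
scene lime [265. 224.] 127 [431. -89.] pca 129.0 [49. 81.] top 0.046
```

Emit:
play_rows(
  targets=[
    {"slide":[-0.5,-0.8,-4],"yaw":0,"grip":-1},
    {"slide":[-0.5,-0.7,-4],"yaw":0,"grip":-1},
    {"slide":[0,0,-4],"yaw":0,"grip":-1},
    {"slide":[0,0,-4],"yaw":0,"grip":-1},
    {"slide":[0,0,-2.5],"yaw":0,"grip":-1},
    {"slide":[0,0,-1.4],"yaw":0,"grip":-1},
    {"slide":[0,0,0],"yaw":0,"grip":1},
    {"slide":[0,0,0],"yaw":0,"grip":1},
    {"slide":[0,0,0],"yaw":0,"grip":1},
    {"slide":[0,0,0],"yaw":0,"grip":1},
    {"slide":[0,0,0],"yaw":0,"grip":1},
    {"slide":[0,0,0],"yaw":0,"grip":1},
  ],
)

```text
time: 24.15
tool_pos: [0.4297, -0.0878, 0.0092]
tcp_rot: [0.27, 3.127, -0.002]
wrist_force: [-1.9, 0.9, 5.5]
grip_width: 0.0427
grasp_force: 60.3
```

Emit:
play_rows(
  targets=[
    {"slide":[0,0,2],"yaw":0,"grip":1},
    {"slide":[0,0,4.5],"yaw":0,"grip":1},
    {"slide":[0,0,4.5],"yaw":0,"grip":1},
    {"slide":[0,0,4.5],"yaw":0,"grip":1},
    {"slide":[0,0.7,4.5],"yaw":0,"grip":1},
    {"slide":[0.3,3.5,3],"yaw":0,"grip":1},
    {"slide":[0.5,4,0],"yaw":3,"grip":1},
    {"slide":[0.5,4,0],"yaw":3,"grip":1},
    {"slide":[0.5,4,0],"yaw":3,"grip":1},
    {"slide":[0.5,4,0],"yaw":3,"grip":1},
    {"slide":[0.5,4,0],"yaw":3.5,"grip":1},
    {"slide":[0.5,4,0],"yaw":0,"grip":1},
  ],
)

```text
time: 25.35
tool_pos: [0.4613, 0.1967, 0.2386]
tcp_rot: [-0.156, 3.135, 0.0]
wrist_force: [0.8, -0.9, -1.1]
grip_width: 0.0425
grasp_force: 61.2
```

Emit:
play_rows(
  targets=[
    {"slide":[0,4,0],"yaw":0,"grip":1},
    {"slide":[0,4,0],"yaw":0,"grip":1},
    {"slide":[0,3,0],"yaw":0,"grip":1},
    {"slide":[0,0,0],"yaw":0,"grip":1},
    {"slide":[0,0,0],"yaw":0,"grip":1},
  ],
)

```text
time: 25.85
tool_pos: [0.461, 0.3053, 0.238]
tcp_rot: [-0.157, 3.136, 0.0]
wrist_force: [0.1, -0.4, -0.7]
grip_width: 0.0423
grasp_force: 61.2
```

Run:
```python
from h import *
st();fruit('7')
```

```text
25.85 [0.461  0.3053 0.238 ] ty 95.71 w 0.0423 F [ 0.1 -0.4 -0.7] z [ 0.001  0.    -1.   ]
top yel [137. 172.] 334 [522. 267.] pca 90.0 [51. 68.] top 0.135
top yel [108. 171.] 133 [527. 347.] pca 68.0 [27. 51.] top 0.136
scene yel [261. 181.] 35 [ 620. -296.] pca 131.0 [31. 50.] top 0.063
scene yel [175. 240.] 229 [523. 268.] pca 135.0 [60. 86.] top 0.137
scene yel [158. 251.] 185 [522. 343.] pca 167.0 [53. 73.] top 0.137
```

Emit:
play_rows(
  targets=[
    {"slide":[0,0,-4],"yaw":0,"grip":1},
    {"slide":[0,0,-4],"yaw":0,"grip":1},
    {"slide":[0,0,-2.5],"yaw":0,"grip":1},
    {"slide":[0,0,-1.3],"yaw":0,"grip":1},
    {"slide":[0,0,0],"yaw":0,"grip":1},
    {"slide":[0,0,0],"yaw":0,"grip":0},
    {"slide":[0,0,0],"yaw":0,"grip":-0.6},
    {"slide":[0,0,0],"yaw":0,"grip":-0.6},
    {"slide":[0,0,3],"yaw":0,"grip":-0.6},
    {"slide":[0,0,4],"yaw":0,"grip":-0.6},
    {"slide":[0,0,4],"yaw":0,"grip":-0.6},
    {"slide":[0,0,2],"yaw":0,"grip":-0.6},
  ],
)

```text
time: 27.15
tool_pos: [0.4629, 0.3057, 0.2547]
tcp_rot: [-0.155, 3.13, 0.004]
wrist_force: [0.2, 0.3, -0.4]
grip_width: 0.0687
grasp_force: 0.0
```

Emit:
play_rows(
  targets=[
    {"slide":[0,-3.5,0],"yaw":-8.5,"grip":-1},
    {"slide":[0,-3.5,0],"yaw":-8.5,"grip":-1},
    {"slide":[0,-3.5,0],"yaw":-8.5,"grip":-1},
    {"slide":[0,-3.5,0],"yaw":-8.5,"grip":-1},
    {"slide":[-1,-3.5,0],"yaw":-8.5,"grip":-1},
    {"slide":[-1,-3.5,0],"yaw":-8.5,"grip":-1},
    {"slide":[-1,-3.5,0],"yaw":-8.5,"grip":-1},
    {"slide":[-1,-3.5,0],"yaw":-8.5,"grip":-1},
    {"slide":[0,0,0],"yaw":-8.5,"grip":-1},
    {"slide":[0,0,0],"yaw":-8.5,"grip":-1},
    {"slide":[0,0,0],"yaw":-5.2,"grip":-1},
    {"slide":[0,0,0],"yaw":0,"grip":-1},
  ],
)

```text
time: 28.35
tool_pos: [0.4214, 0.0247, 0.2501]
tcp_rot: [2.112, 2.323, 0.002]
wrist_force: [0.0, 0.0, 1.0]
grip_width: 0.0855
grasp_force: 0.0
```

Run:
```python
from h import *
st();B=fruit('8')
cv2.imwrite('pics/c8.png',cv2.resize(B['top'][0][110:260,70:355],None,fx=2.8,fy=2.8,interpolation=cv2.INTER_CUBIC)[:,:,::-1])
for n in B:
    im,d,c,P=B[n];m=cv2.inRange(cv2.cvtColor(im,cv2.COLOR_RGB2HSV),(5,150,100),(22,255,255))>0
    for a,b in((.157,.175),(.132,.142)):
        q=P[m&(P[...,2]>a)&(P[...,2]<b)&(P[...,0]>.4)&(P[...,0]<.7)]
        if len(q)>5: print('orange',n,a,len(q),q.mean(0).round(4),cv2.minAreaRect((q[:,:2]*1000).astype(np.float32)))
```

```text
28.35 [0.4214 0.0247 0.2501] ty 5.45 w 0.0855 F [0. 0. 1.] z [ 0.002 -0.    -1.   ]
top yel [137. 172.] 336 [522. 267.] pca 91.0 [51. 68.] top 0.136
top yel [105. 175.] 375 [515. 355.] pca 88.0 [52. 73.] top 0.136
top lime [123. 194.] 225 [460. 304.] pca -176.0 [44. 52.] top 0.131
scene yel [175. 240.] 227 [524. 268.] pca 135.0 [60. 86.] top 0.136
scene yel [159. 251.] 187 [522. 343.] pca 166.0 [53. 75.] top 0.136
scene lime [178. 251.] 71 [471. 303.] pca 103.0 [29. 53.] top 0.14
orange top 0.157 73 [0.5086 0.1603 0.1663] ((508.8693542480469, 159.02732849121094), (14.454042434692383, 35.69038391113281), 8.249055862426758)
orange top 0.132 874 [0.5563 0.1685 0.1376] ((548.1743774414062, 163.02682495117188), (105.79745483398438, 84.24064636230469), 6.173684120178223)
orange scene 0.157 50 [0.5054 0.1638 0.1646] ((504.8069152832031, 161.88272094726562), (42.148860931396484, 16.371152877807617), 84.31389617919922)
orange scene 0.132 344 [0.5506 0.1677 0.1386] ((547.85595703125, 163.22189331054688), (112.25286102294922, 85.84622192382812), 4.814745903015137)
```

View pics/c8.png

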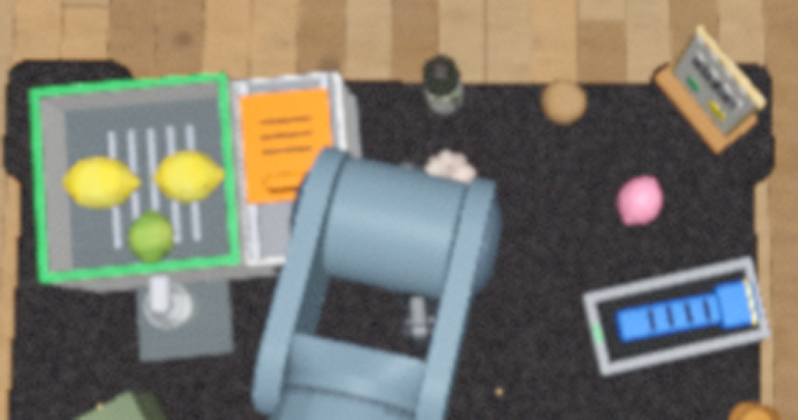

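The hopper holds both lemons and the lime. Next is the cover: I'll grip the fin along the slide direction.

Emit:
play_rows(
  targets=[
    {"slide":[2,3,0],"yaw":0,"grip":-1},
    {"slide":[2.2,3.5,0],"yaw":0,"grip":-1},
    {"slide":[2.2,3.5,0],"yaw":0,"grip":-1},
    {"slide":[2.2,3.5,0],"yaw":0,"grip":-1},
    {"slide":[0,0,-3],"yaw":0,"grip":-1},
    {"slide":[0,0,-2],"yaw":0,"grip":-1},
    {"slide":[0,0,0],"yaw":0,"grip":-1},
    {"slide":[0,0,0],"yaw":0,"grip":-1},
  ],
)

```text
time: 29.25
tool_pos: [0.5073, 0.1599, 0.1996]
tcp_rot: [2.112, 2.325, 0.0]
wrist_force: [0.2, -0.3, 1.3]
grip_width: 0.0854
grasp_force: 0.0
```

Emit:
play_rows(
  targets=[
    {"slide":[0,0,-2.5],"yaw":0,"grip":-1},
    {"slide":[0,0,-1.8],"yaw":0,"grip":-1},
    {"slide":[0,0,-1],"yaw":0,"grip":-1},
    {"slide":[0,0,0],"yaw":0,"grip":1},
    {"slide":[0,0,0],"yaw":0,"grip":1},
    {"slide":[0,0,0],"yaw":0,"grip":1},
    {"slide":[0,0,0],"yaw":0,"grip":1},
    {"slide":[0,0,0],"yaw":0,"grip":1},
    {"slide":[0,0,0],"yaw":0,"grip":1},
    {"slide":[0,0,0],"yaw":0,"grip":1},
  ],
)

```text
time: 30.25
tool_pos: [0.5077, 0.16, 0.1471]
tcp_rot: [2.112, 2.324, 0.002]
wrist_force: [-1.9, -0.4, 5.3]
grip_width: 0.0129
grasp_force: 59.6
```

Emit:
play_rows(
  targets=[
    {"slide":[-1,-0.1,0],"yaw":0,"grip":1},
    {"slide":[-1,-0.1,0],"yaw":0,"grip":1},
    {"slide":[-1,-0.1,0],"yaw":0,"grip":1},
    {"slide":[-1,-0.1,0],"yaw":0,"grip":1},
    {"slide":[-1,-0.1,0],"yaw":0,"grip":1},
    {"slide":[-0.5,-0.05,0],"yaw":0,"grip":1},
    {"slide":[-0.3,0,0],"yaw":0,"grip":1},
    {"slide":[0,0,0],"yaw":0,"grip":1},
    {"slide":[0,0,0],"yaw":0,"grip":1},
  ],
)

```text
time: 31.15
tool_pos: [0.45, 0.1542, 0.147]
tcp_rot: [2.111, 2.322, 0.004]
wrist_force: [5.2, -0.3, 5.9]
grip_width: 0.0127
grasp_force: 60.4
```

Emit:
play_rows(
  targets=[
    {"slide":[-0.2,0,0],"yaw":0,"grip":1},
    {"slide":[0,0,0],"yaw":0,"grip":1},
    {"slide":[-0.2,0,0],"yaw":0,"grip":1},
    {"slide":[0,0,0],"yaw":0,"grip":1},
  ],
)

```text
time: 31.55
tool_pos: [0.4498, 0.1542, 0.1471]
tcp_rot: [2.107, 2.316, 0.017]
wrist_force: [23.3, 1.4, -10.4]
grip_width: 0.0127
grasp_force: 59.1
```

Emit:
play_rows(
  targets=[
    {"slide":[0.4,0,0],"yaw":0,"grip":1},
    {"slide":[0,0,0],"yaw":0,"grip":-1},
    {"slide":[0,0,0],"yaw":0,"grip":-1},
    {"slide":[0,0,0],"yaw":0,"grip":-1},
    {"slide":[0,0,0],"yaw":0,"grip":-1},
    {"slide":[0,0,3],"yaw":0,"grip":-1},
    {"slide":[0,0,3],"yaw":0,"grip":-1},
    {"slide":[3,0.3,0],"yaw":0,"grip":1},
    {"slide":[3,0.3,0],"yaw":0,"grip":1},
    {"slide":[3,0.3,0],"yaw":0,"grip":1},
    {"slide":[3,0.3,0],"yaw":0,"grip":1},
    {"slide":[0.6,0,0],"yaw":0,"grip":1},
  ],
)

```text
time: 32.75
tool_pos: [0.577, 0.1663, 0.2057]
tcp_rot: [-2.114, -2.324, 0.0]
wrist_force: [-1.2, 0.4, 0.5]
grip_width: 0.0122
grasp_force: 0.0
```

Emit:
play_rows(
  targets=[
    {"slide":[0,0,0],"yaw":0,"grip":1},
    {"slide":[0,0,0],"yaw":0,"grip":1},
    {"slide":[0,0,0],"yaw":0,"grip":1},
  ],
)

```text
time: 33.05
tool_pos: [0.5741, 0.1665, 0.206]
tcp_rot: [-2.113, -2.324, 0.001]
wrist_force: [-0.3, 0.1, 0.6]
grip_width: 0.0001
grasp_force: 0.0
```

Run:
```python
from h import *
st();B=both('9')
a=[cv2.resize(B['top'][0][125:225,130:230],None,fx=4,fy=4)[:,:,::-1],cv2.resize(B['scene'][0][170:270,150:250],None,fx=4,fy=4)[:,:,::-1]]
cv2.imwrite('pics/c9.png',np.hstack(a))
for n in B:
    im,d,c,P=B[n];h=cv2.cvtColor(im,cv2.COLOR_RGB2HSV)
    for nm,lo,hi,a,b in(('fin',(5,150,100),(22,255,255),.157,.175),('btn',(40,100,40),(90,255,255),.115,.14)):
        q=P[(cv2.inRange(h,lo,hi)>0)&(P[...,2]>a)&(P[...,2]<b)&(P[...,0]>.4)&(P[...,0]<.7)&(P[...,1]<.21)&(P[...,1]>.11)]
        if len(q)>5: print(nm,n,len(q),q.mean(0).round(4),cv2.minAreaRect((q[:,:2]*1000).astype(np.float32)))
```

```text
33.05 [0.5741 0.1665 0.206 ] ty 5.46 w 0.0001 F [-0.3  0.1  0.6] z [-0.001 -0.    -1.   ]
fin top 76 [0.4512 0.1511 0.166 ] ((451.4774475097656, 151.36819458007812), (14.14722728729248, 36.38009262084961), 4.909256935119629)
btn top 11 [0.5749 0.1542 0.1266] ((574.6641845703125, 154.12759399414062), (4.208332061767578, 16.2218017578125), 89.39567565917969)
fin scene 54 [0.4473 0.1597 0.1646] ((449.2236633300781, 156.5006561279297), (17.272716522216797, 45.575130462646484), 13.925117492675781)
btn scene 57 [0.5749 0.1697 0.1275] ((583.8800048828125, 178.850341796875), (63.53022003173828, 42.534393310546875), 54.76445007324219)
```

View pics/c9.png

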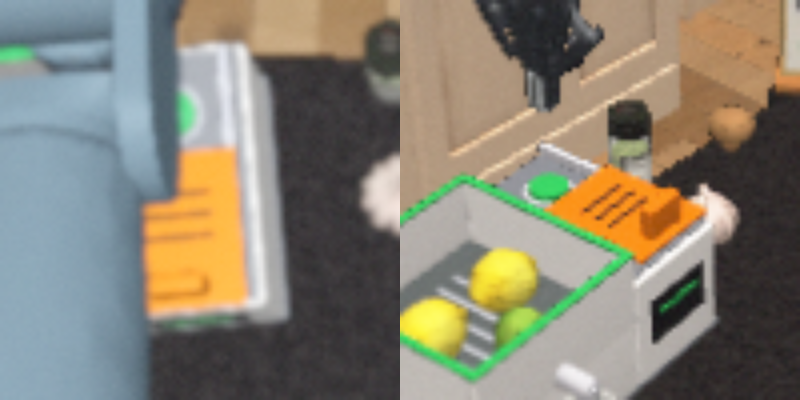

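The cover is fully aside, the green button is exposed and the gripper is above it.

Emit:
play_rows(
  targets=[
    {"slide":[0,-0.1,-4],"yaw":0,"grip":1},
    {"slide":[0,0,-2.5],"yaw":0,"grip":1},
    {"slide":[0,0,-0.9],"yaw":0,"grip":1},
    {"slide":[0,0,-0.4],"yaw":0,"grip":1},
    {"slide":[0,0,-0.4],"yaw":0,"grip":1},
    {"slide":[0,0,-0.2],"yaw":0,"grip":1},
    {"slide":[0,0,0],"yaw":0,"grip":1},
    {"slide":[0,0,0],"yaw":0,"grip":1},
  ],
)

```text
time: 33.95
tool_pos: [0.5759, 0.1655, 0.1235]
tcp_rot: [2.112, 2.324, 0.002]
wrist_force: [-0.7, -0.2, 4.0]
grip_width: 0.0
grasp_force: 1.7
```

Emit:
play_rows(
  targets=[
    {"slide":[0,0,-0.2],"yaw":0,"grip":1},
    {"slide":[0,0,-0.2],"yaw":0,"grip":1},
    {"slide":[0,0,0],"yaw":0,"grip":1},
    {"slide":[0,0,0],"yaw":0,"grip":1},
    {"slide":[0,0,0],"yaw":0,"grip":1},
  ],
)

```text
time: 34.45
tool_pos: [0.5761, 0.1655, 0.1219]
tcp_rot: [2.112, 2.324, 0.002]
wrist_force: [-9.5, -2.2, 19.2]
grip_width: 0.0
grasp_force: 9.9
```

The button bottomed out (19 N at z = 0.122). Now I'll lift and go back to the fin.

Emit:
play_rows(
  targets=[
    {"slide":[0,0,0.5],"yaw":0,"grip":1},
    {"slide":[0,0,3],"yaw":0,"grip":1},
    {"slide":[0,0,4.5],"yaw":0,"grip":1},
    {"slide":[-3,-0.3,0],"yaw":0,"grip":-1},
    {"slide":[-3,-0.3,0],"yaw":0,"grip":-1},
    {"slide":[-3,-0.3,0],"yaw":0,"grip":-1},
    {"slide":[-3,-0.3,0],"yaw":0,"grip":-1},
    {"slide":[-0.4,0,0],"yaw":0,"grip":-1},
    {"slide":[0,0,0],"yaw":0,"grip":-1},
    {"slide":[0,0,0],"yaw":0,"grip":-1},
  ],
)

```text
time: 35.45
tool_pos: [0.4522, 0.1534, 0.1984]
tcp_rot: [2.113, 2.324, 0.001]
wrist_force: [-0.0, -0.8, 0.4]
grip_width: 0.0854
grasp_force: 0.0
```

Emit:
play_rows(
  targets=[
    {"slide":[0,0,-2.5],"yaw":0,"grip":-1},
    {"slide":[0,0,-1.8],"yaw":0,"grip":-1},
    {"slide":[0,0,-0.8],"yaw":0,"grip":-1},
    {"slide":[0,0,0],"yaw":0,"grip":1},
    {"slide":[0,0,0],"yaw":0,"grip":1},
    {"slide":[0,0,0],"yaw":0,"grip":1},
    {"slide":[0,0,0],"yaw":0,"grip":1},
    {"slide":[0,0,0],"yaw":0,"grip":1},
    {"slide":[0,0,0],"yaw":0,"grip":1},
    {"slide":[0,0,0],"yaw":0,"grip":1},
  ],
)

```text
time: 36.45
tool_pos: [0.4516, 0.1534, 0.148]
tcp_rot: [2.113, 2.324, 0.001]
wrist_force: [-2.2, -0.1, 5.1]
grip_width: 0.0127
grasp_force: 59.5
```

Emit:
play_rows(
  targets=[
    {"slide":[1,0.1,0],"yaw":0,"grip":1},
    {"slide":[1,0.1,0],"yaw":0,"grip":1},
    {"slide":[1,0.1,0],"yaw":0,"grip":1},
    {"slide":[1,0.1,0],"yaw":0,"grip":1},
    {"slide":[1,0.1,0],"yaw":0,"grip":1},
    {"slide":[0.5,0.05,0],"yaw":0,"grip":1},
    {"slide":[0.2,0,0],"yaw":0,"grip":1},
    {"slide":[0,0,0],"yaw":0,"grip":1},
    {"slide":[0,0,0],"yaw":0,"grip":1},
  ],
)

```text
time: 37.35
tool_pos: [0.5091, 0.1592, 0.148]
tcp_rot: [2.112, 2.323, 0.004]
wrist_force: [0.3, 2.4, 6.1]
grip_width: 0.0129
grasp_force: 59.5
```

Emit:
play_rows(
  targets=[
    {"slide":[0.2,0,0],"yaw":0,"grip":1},
    {"slide":[0,0,0],"yaw":0,"grip":1},
    {"slide":[0.2,0,0],"yaw":0,"grip":1},
    {"slide":[0,0,0],"yaw":0,"grip":1},
  ],
)

```text
time: 37.75
tool_pos: [0.5099, 0.1592, 0.1479]
tcp_rot: [-2.109, -2.321, 0.007]
wrist_force: [-14.0, 0.5, 15.7]
grip_width: 0.0127
grasp_force: 61.0
```

Emit:
play_rows(
  targets=[
    {"slide":[-0.2,0,0],"yaw":0,"grip":1},
    {"slide":[0,0,0],"yaw":0,"grip":-1},
    {"slide":[0,0,0],"yaw":0,"grip":-1},
    {"slide":[0,0,0],"yaw":0,"grip":-1},
    {"slide":[0,0,0],"yaw":0,"grip":-1},
    {"slide":[0,0,3],"yaw":0,"grip":-1},
    {"slide":[0,0,4],"yaw":0,"grip":-1},
    {"slide":[0,0,3],"yaw":0,"grip":-1},
    {"slide":[-3.5,-1,0],"yaw":0,"grip":-1},
    {"slide":[-3.5,-3,0],"yaw":0,"grip":-1},
    {"slide":[-3.5,-3,0],"yaw":0,"grip":-1},
    {"slide":[0,-3,0],"yaw":0,"grip":-1},
  ],
)

```text
time: 38.95
tool_pos: [0.402, 0.0587, 0.2461]
tcp_rot: [-2.111, -2.326, 0.001]
wrist_force: [1.2, -0.7, 0.9]
grip_width: 0.0854
grasp_force: 0.0
```

Run:
```python
from h import *
st();B=fruit('10')
a=[cv2.resize(B['top'][0][110:250,70:350],None,fx=1.43,fy=2)[:,:,::-1],cv2.resize(B['scene'][0][140:280,110:310],None,fx=2,fy=2)[:,:,::-1]]
cv2.imwrite('pics/c10.png',np.hstack([x[:280,:400] for x in a]))
for n in B:
    im,d,c,P=B[n];h=cv2.cvtColor(im,cv2.COLOR_RGB2HSV)
    for nm,a,b in(('fin',.157,.175),('plate',.132,.142)):
        q=P[(cv2.inRange(h,(5,150,100),(22,255,255))>0)&(P[...,2]>a)&(P[...,2]<b)&(P[...,0]>.4)&(P[...,0]<.7)&(P[...,1]<.24)&(P[...,1]>.09)]
        if len(q)>5: print(nm,n,len(q),cv2.minAreaRect((q[:,:2]*1000).astype(np.float32)))
```

```text
38.95 [0.402  0.0587 0.2461] ty 5.54 w 0.0854 F [ 1.2 -0.7  0.9] z [-0.001  0.    -1.   ]
top yel [137. 172.] 336 [522. 267.] pca 91.0 [51. 68.] top 0.136
top yel [105. 175.] 376 [515. 355.] pca 88.0 [52. 74.] top 0.136
top lime [123. 194.] 221 [460. 304.] pca -177.0 [43. 52.] top 0.131
scene yel [175. 239.] 227 [524. 268.] pca 136.0 [60. 86.] top 0.137
scene yel [159. 251.] 185 [522. 343.] pca 166.0 [53. 75.] top 0.137
scene lime [178. 251.] 70 [477. 298.] pca 105.0 [29. 53.] top 0.133
fin top 57 ((511.7312316894531, 157.8800048828125), (37.702003479003906, 11.003887176513672), 87.34281921386719)
plate top 942 ((550.155517578125, 163.17996215820312), (104.3870620727539, 83.73981475830078), 5.577764511108398)
fin scene 51 ((508.1095275878906, 165.83026123046875), (20.043127059936523, 43.21520233154297), 14.359051704406738)
plate scene 353 ((550.2697143554688, 162.93630981445312), (114.2568130493164, 86.92278289794922), 5.3780083656311035)
```

View pics/c10.png

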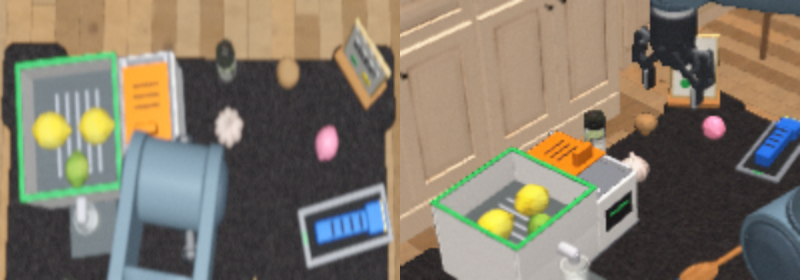

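Everything is in place: the cover is home, the fruit is in the hopper, the scanner is on its pad, and the garlic, mushroom and jar are where they were.

```bash
python3 -c "
from station import arm
print(arm.job_done())"
```

```text
the job is handed in; nothing more can be done
None
```

I carried out the whole job in the order asked and handed it in after about 39 s of robot time; no verdict came back, but the last pictures show the two lemons and one lime in the hopper, the cover home, the scanner on its pad and the other items in place.

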